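# Pull a valve from a packed stock tote and close the tote up

## Robot

A 6-joint arm with a two-finger parallel gripper is mounted at the origin on the work surface. World frame = base frame: x ahead of the robot, y to its left, z up, the work surface at z = 0. Lengths are in m, angles in rad, forces in N, time in s.
With the tool pointing down it reaches from about 0.375 to 0.975 m from the base axis. Payload 3.8 kg.
Tool frame: the origin (TCP) lies on the centre line of the jaws, within the pads' length; the fingertips stand 14 mm ahead of it and the grasp point (between the pads) lies 5 mm behind it; z points along the fingers, y is the line along which they close (so a half turn about z gives the same grasp; the last joint's range is limited). The gripper opens to 85 mm and grips with 20 to 120 N. Pads are 22 mm wide; open, the fingers measure 114 mm over their backs; the gripper's body (76 mm by 85 mm) begins 54 mm behind the grasp point. The pads swing forward as they close: fully open they stand 13 mm farther back than shut.
Start: joints at [1.298, 0.264, 1.604, -0, 1.274, -0.037], TCP at [0.158, 0.656, 0.245] pointing down, gripper open.
Joint ranges: [-2.63, 2.63], [-0.94, 2.18], [0.31, 2.57], [-1.31, 4.45], [0, 2.66], [-2.55, 2.55]. Speed limits (rad/s): [2.57, 2.57, 3.14, 3.14, 3.14, 3.14].

## Interface

Orientations are given as a rotation vector (axis times angle).
In Python, from cell import r, effector, solver, readout, snapshot, calibration, finish_job gives the robot as it stands. The module is installed in compiled form; this text tells all that it offers. Calls block until the motion is done:
- r.reach(position, orientation): joint-space move of the TCP to a pose.
- r.move_straight(position, attitude=None, velocity=0.15, guard=None): straight line of the TCP; attitude=None keeps the orientation; velocity is the mean speed in m/s. With guard (N) it stops when the force on the tool has changed by that much, and returns True; else False.
- r.move_j(angles): joint-space move.
- effector.command_gripper(opening, f_grip=None): finger opening in m; f_grip is the grip in N (None keeps the last); returns when the fingers have stopped.
- r.wait(seconds).
- solver.ik(position, orientation): joint angles nearest the present ones, or None.
- readout.get_obs(): the state.
- snapshot(name): name is "scene" or "top" or "wrist"; returns (picture, depth): 400x640x3 uint8, blue, green, red; 400x640 float32, m along the optical axis (not along the pixel's ray), 0 where there is no reading.
- calibration(name): a dict with "camera_matrix" (3x3 intrinsics, pixels), "extrinsics" (4x4, takes a point from camera to world coordinates); the wrist camera has in their place "mount" (4x4, takes a point from camera to tool coordinates, whose origin is the TCP and whose axes are the flange's). Camera axes: x right, y up, looking along -z (the intrinsics and any distortion apply to the point x, -y, -z); pixel columns grow to the right and rows downward; lengths in m; the calibration is good to about 2 mm. A picture is of the moment at which its call begins: read the wrist's pose just before it. calibration takes no time and is no camera call.
A pose or a line that the arm cannot do raises r.PlanningError and nothing moves.
- finish_job(): hands the job in; it is judged then, once.
The state is a dict: "t": time; "qpos": joint angles; "qd": joint speeds; "tau": joint torques, N m; "position": TCP position; "tool_rot": TCP orientation; "force": force on the tool from outside, world axes, zero at the start; "wrist_torque": the same for the moment, N m; "gripper_width": finger opening in m; "grip_force": force on a finger pad.
Only numpy, scipy, OpenCV 4.12 (cv2) and the standard library are available. Lean on these libraries where they do the work, as an engineer would, in place of code of your own. Each camera call takes 0.05 s, during which the arm holds its last target. There are 200 camera calls.

## Task

The valve in the grey tote is wedged between two cartons: stand both cartons upright on the black rubber side mat, then lay the valve, lever up, in the middle of the cork pad and along the pad's length, then put each carton back upright where it stood in the tote. Only then swing both wire bail arms in until they lie flat over the tote's mouth, and stack the black handled tray centrally on them, lined up lengthwise with the tote. Do not tip the tray over, and leave the test gauge alone.

Things in the scene. Friction and masses are not known exactly. Their poses are not given: they have to be found in the camera images.
- tote: open grey plastic tote, fixed to the table, outside 168 (x) x 258 (y) x 72 high, walls and floor 4 thick (inner floor at z = 4 mm). Origin: centre of its underside; y is its long axis (yaw near 0, so +y is to the robot's left)
- bail_left (a joint): angle q (rad) of the U-shaped wire bail at the tote's +y end. Its 8 mm round, 166 mm long crossbar runs along the tote's x; in the tote's frame it is at y = 122 - 50 cos q, z = 78 + 50 sin q mm (hinge axis at y = 122, z = 78). 0 = swung in, level over the mouth (stop); pi/2 upright; 2.1 = leaning out (stop). Starts 1.8 to 2.1. Stiff: stays where left, about 1.5 N moves it
- bail_right (a joint): the same bail arm mirrored at the tote's -y end: crossbar at y = -122 + 50 cos(q), z = 78 + 50 sin(q) mm in the tote's frame; 0 = swung in, starts between 1.8 and 2.1
- carton_wide: low wide cardboard carton, 46 (x) x 64 (y) x 40 high, about 0.2 kg, standing on the tote's floor on one side of the valve and close against it (grip it across its y). Origin: centre of its underside
- carton_tall: taller narrower cardboard carton, 46 (x) x 54 (y) x 64 high, about 0.2 kg, standing on the tote's floor on the valve's other side (grip it across its y). Origin: centre of its underside
- valve: brass and steel ball valve lying on the tote's floor between the cartons: body 84 long (along its x), 30 wide (y) and 30 high, with a square brass centre 34 long to grip across y; a 12 mm wide black lever lies along the top with its upper face 46 mm high, from x = -9 to +49. About 0.3 kg. Origin: centre of its underside, under the lever's stem. Its x lies about along the tote's y at the start
- tray: loose black tray of small fittings, 120 (x) x 190 (y), rim 28 high, with a fixed carrying bar along y above its middle: bar 14 wide (x), 108 long, from 66 to 80 mm above the tray's underside, clear beneath. About 0.35 kg. Origin: centre of its underside. Stacked, its underside rests on both crossbars, 82 mm above the table
- side_mat: side area: flat black rubber mat fixed to the table, 110 (x) x 210 (y) x 3 thick. Origin: centre of its underside
- cork_pad: flat cork inspection pad fixed to the table, 130 long (x) x 90 (y) x 4 thick. Origin: centre of its underside
- test_gauge: grey test gauge box with a round dial on top, 75 (x) x 110 (y) x 44 high, a loose bystander to be left alone. Origin: centre of its underside
Things that resemble listed ones, but are neither listed nor needed, are in the scene too. What is shaped like the tray but pink is not meant.

How it is judged:
By the outcome, as a careful person would: the job done as asked, in the order asked, and still so for the second after the job is handed in, with the robot touching nothing.
It also fails if it takes over 138 s, if anything falls off the work surface, if the arm or the gripper's body presses on something with over 40 N, if the wrist force passes 120 N, or if a joint passes its speed limit or range.

## Working session

There is one attempt and no reset: what is moved stays moved. The work goes in short steps, each a Python script; the robot and the scene stay as the last script left them, time stands still between calls to the robot, and variables do not carry over. Pictures are saved under pics/ and viewed, at most 14 in all, crops included, and the job is handed in when it is done.

```bash
ls; mkdir -p pics
python3 - <<'E'
from cell import r, effector, solver, readout, snapshot, calibration
import cv2,numpy as np
for n in ("top","scene"):
    im,d=snapshot(n); c=calibration(n); print(n,c, (d>0).mean())
    cv2.imwrite(f"pics/{n}0.png",im); np.save(f"pics/{n}0.npy",d)
print(calibration("wrist")); o=readout.get_obs(); print(o)
E
```

```text
pics
top {'camera_matrix': array([[509.99933141,   0.        , 314.47826347],
       [  0.        , 509.99933141, 201.93862817],
       [  0.        ,   0.        ,   1.        ]]), 'extrinsics': array([[-0.01442511,  0.99533448, -0.09540017,  0.32795574],
       [-0.99981432, -0.01557728, -0.0113435 ,  0.00654211],
       [-0.01277665,  0.09521882,  0.99537437,  1.26682591],
       [ 0.        ,  0.        ,  0.        ,  1.        ]])} 0.996046875
scene {'camera_matrix': array([[363.66915589,   0.        , 318.68834731],
       [  0.        , 363.66915589, 196.96610588],
       [  0.        ,   0.        ,   1.        ]]), 'extrinsics': array([[ 0.40405859, -0.63055304,  0.66267603,  0.95421121],
       [ 0.9147302 ,  0.27670164, -0.29445691, -0.25296815],
       [ 0.00230716,  0.72514762,  0.68858958,  0.63557338],
       [ 0.        ,  0.        ,  0.        ,  1.        ]])} 0.99603515625
{'camera_matrix': array([[310.33699734,   0.        , 322.08646474],
       [  0.        , 310.33699734, 197.16874631],
       [  0.        ,   0.        ,   1.        ]]), 'mount': array([[ 9.
[... 311 characters left out ...]
 1.00000000e+00]])}
{'t': 0.1, 'qpos': array([ 1.29810769e+00,  2.64675868e-01,  1.60527207e+00, -2.68782369e-05,
        1.27373265e+00, -3.68862565e-02]), 'qd': array([ 3.43383947e-04, -1.74407821e-03, -3.49094892e-03, -1.41705882e-03,
       -2.27222950e-03, -9.73096793e-05]), 'tau': array([ 1.01782509e-03, -5.16695881e+01, -3.68592954e+01,  1.27375392e-04,
        6.08845032e-03, -1.87504207e-05]), 'position': array([0.15751917, 0.65568539, 0.24406913]), 'tool_rot': array([-0.36949259, -3.11948812,  0.00324642]), 'force': array([-0.5576298 ,  0.27685412,  0.01515213]), 'wrist_torque': array([-0.01409106,  0.04510163, -0.01041639]), 'grip_force': 0.0, 'gripper_width': 0.08520802481377897}
```

View pics/top0.png

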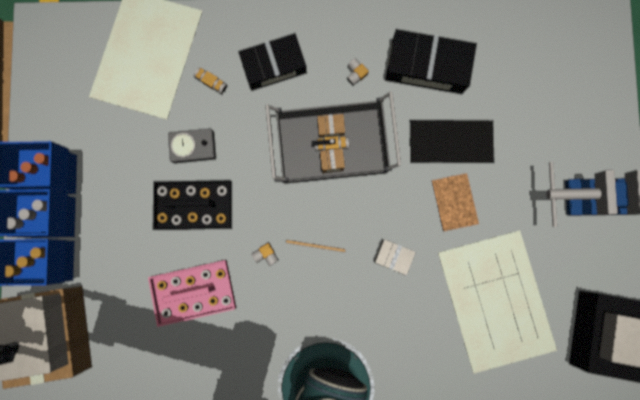

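View pics/scene0.png

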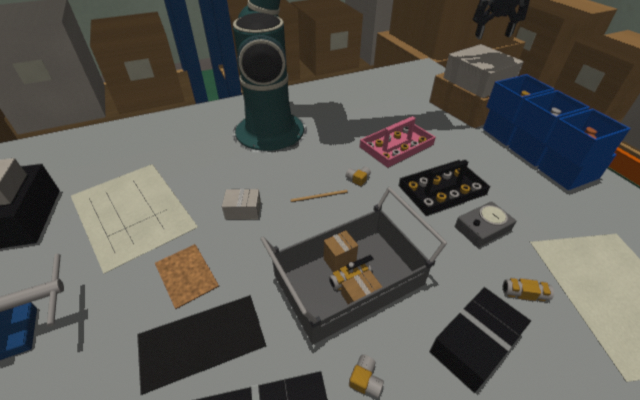

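The top view shows the tote at (333,142), the black tray at (192,205), the gauge at (191,145), the mat at (452,141) and the cork at (455,202). The cartons and the valve are at (330,142). The scene view agrees.

```bash
cat > h.py <<'E'
from cell import r, effector, solver, readout, snapshot, calibration, finish_job
import cv2,numpy as np
from scipy.spatial.transform import Rotation as R
def rot(yaw):  # tool down; tool y axis at world angle yaw+90deg(mod pi); tool x at world angle yaw
    c,s=np.cos(yaw),np.sin(yaw)
    return R.from_matrix(np.array([[c,s,0],[s,-c,0],[0,0,-1]])).as_rotvec()
def pose():
    o=readout.get_obs(); T=np.eye(4); T[:3,:3]=R.from_rotvec(o["tool_rot"]).as_matrix(); T[:3,3]=o["position"]; return T
def shot(n):
    T=pose() if n=="wrist" else None
    im,d=snapshot(n); c=calibration(n); K=c["camera_matrix"]
    E=T@c["mount"] if n=="wrist" else c["extrinsics"]
    return im,d,K,E
def rays(K,E,uv):
    uv=np.asarray(uv,float).reshape(-1,2)
    v=np.c_[(uv[:,0]-K[0,2])/K[0,0],-(uv[:,1]-K[1,2])/K[1,1],-np.ones(len(uv))]
    return v@E[:3,:3].T
def onplane(K,E,uv,z):
    d=rays(K,E,uv); t=(z-E[2,3])/d[:,2]; return E[:3,3]+d*t[:,None]
def cloud(d,K,E):
    v,u=np.mgrid[0:400,0:640]; p=rays(K,E,np.c_[u.ravel(),v.ravel()])*d.reshape(-1,1)+E[:3,3]
    return p.reshape(400,640,3)
def rect(pts):
    """min-area rect of xy points in mm -> centre, size(long,short), yaw of the long side (deg)"""
    b=cv2.boxPoints(cv2.minAreaRect((np.asarray(pts)[:,:2]*1000).astype(np.float32)))
    e=b[1]-b[0],b[2]-b[1]; l=max(e,key=np.linalg.norm); s=min(e,key=np.linalg.norm)
    a=np.degrees(np.arctan2(l[1],l[0])); a=(a+90)%180-90
    return b.mean(0).round(1),np.linalg.norm(l).round(1),np.linalg.norm(s).round(1),round(float(a),2)
def blob(mask,seed=None):
    n,lab,st,ce=cv2.connectedComponentsWithStats(mask.astype(np.uint8))
    k=lab[seed[1],seed[0]] if seed else 1+np.argmax(st[1:,4])
    return lab==k
E
python3 - <<'E'
from h import *
im=cv2.imread("pics/top0.png"); d=np.load("pics/top0.npy"); c=calibration("top");K,E=c["camera_matrix"],c["extrinsics"]
P=cloud(d,K,E); Z=P[...,2]
for n,(u,v) in dict(table=(360,300),table2=(120,200),mat=(452,141),cork=(455,202),gauge=(205,150),tray=(165,205),car1=(322,124),car2=(322,160),floor=(360,140),valve=(340,143),bar=(196,205)).items(): print(n,im[v,u],P[v,u].round(4))
def hull(mask,z):
    c,_=cv2.findContours(mask.astype(np.uint8),cv2.RETR_EXTERNAL,cv2.CHAIN_APPROX_NONE); c=max(c,key=cv2.contourArea).reshape(-1,2)
    return onplane(K,E,c,z)
g=im.max(2)
def box(u0,v0,u1,v1):
    m=np.zeros((400,640),bool); m[v0:v1,u0:u1]=1; return m
print("mat",rect(hull(blob((g<45)&box(400,110,505,175)),.003)))
hs=cv2.cvtColor(im,cv2.COLOR_BGR2HSV)
print("cork",rect(hull(blob((hs[...,1]>90)&box(420,165,490,238)),.004)))
for n,b,z0,z1 in (("tray rim",box(140,170,245,240),.02,.04),("traybar",box(140,170,245,240),.05,.1),("gauge",box(160,120,222,170),.03,.06)):
    q=P[b&(Z>z0)&(Z<z1)]; print(n,len(q),rect(q),q[:,2].mean())
b=box(260,90,405,190)
q=P[b&(Z>.062)&(Z<.078)]; print("tote rim",len(q),rect(q))
for s in (1,-1):
    q=P[b&(Z>.085)]; q=q[(q[:,1]-0.0)*s>0]; print("bail",len(q),q.min(0),q.max(0))
E
```

```text
table [156 161 159] [ 0.2066 -0.0869  0.0004]
table2 [156 161 159] [ 0.462   0.5093 -0.0012]
mat [26 26 30] [ 5.978e-01 -3.271e-01  4.000e-04]
cork [ 78 118 162] [ 0.4438 -0.3286 -0.0006]
gauge [102 105 106] [0.5791 0.2885 0.0316]
tray [26 23 22] [0.4401 0.3711 0.0789]
car1 [ 80 121 157] [ 0.6369 -0.0007  0.0411]
car2 [ 74 112 144] [0.5427 0.0009 0.0685]
floor [108 111 113] [ 0.6038 -0.0958  0.0031]
valve [130 154 173] [ 0.5904 -0.0441  0.0341]
bar [27 25 25] [0.4398 0.3004 0.0694]
mat (array([ 597.5, -324.8], dtype=float32), np.float32(203.5), np.float32(102.1), 88.98)
cork (array([ 444.1, -326.5], dtype=float32), np.float32(128.0), np.float32(87.9), 11.02)
tray rim 659 (array([447.1, 322.3], dtype=float32), np.float32(191.2), np.float32(121.0), -89.94) 0.026455005557910593
traybar 310 (array([446.6, 321.9], dtype=float32), np.float32(108.6), np.float32(14.4), 89.72) 0.0792820614783912
gauge 1341 (array([593.7, 323.5], dtype=float32), np.float32(110.9), np.float32(76.4), -85.56) 0.03798789059576896
tote rim 1240 (array([592.1, -24.9], dtype=float32), np.float32(259.1), np.float32(174.9), -84.86)
bail 393 [0.32795574 0.00654211 0.08505236] [0.6688554  0.1296862  1.26682591]
bail 346 [ 0.51555056 -0.17587315  0.08534196] [ 0.68968855 -0.13119049  0.13420962]
```

Run:
```python
from h import *
from h import rot
r.reach([0.40,-0.01,0.32],rot(0)); 
im,d,K,E=shot("wrist"); cv2.imwrite("pics/w1.png",im); np.save("pics/w1.npy",d); np.save("pics/w1E.npy",E)
o=readout.get_obs(); print(o["t"],o["position"],o["qpos"])
```

```text
2.675 [ 0.40020888 -0.00949582  0.31994655] [-8.61054032e-02 -3.18409222e-01  2.03638543e+00  1.72509255e-04
  1.42375337e+00  1.48339229e+00]
```

View pics/w1.png

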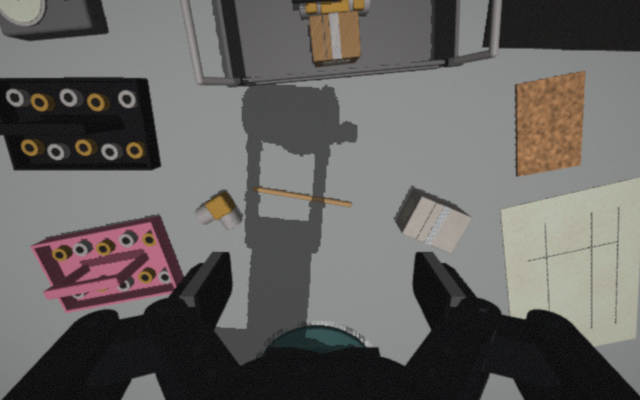

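Run:
```python
from h import *
d=np.load("pics/w1.npy");E=np.load("pics/w1E.npy");K=calibration("wrist")["camera_matrix"]
im=cv2.imread("pics/w1.png");hs=cv2.cvtColor(im,cv2.COLOR_BGR2HSV)
P=cloud(d,K,E);Z=P[...,2];ok=(d>0)
q=P[ok&(Z>.066)&(Z<.076)&(abs(P[...,1]+.025)<.16)&(P[...,0]>.48)&(P[...,0]<.70)]
# outer rim: drop carton
c=np.r_[.592,-.025]; q2=q[(abs(q[:,0]-c[0])>.065)|(abs(q[:,1]-c[1])>.1)]; print("rim",len(q2),rect(q2))
ins=ok&(abs(P[...,0]-.592)<.074)&(abs(P[...,1]+.025)<.09)
for n,z0,z1 in (("tall",.058,.072),("wide",.040,.0465),("lever",.047,.054),("30",.03,.0375)):
    m=blob(ins&(Z>z0)&(Z<z1)); q=P[m]; v,u=np.nonzero(m); print(n,len(q),rect(q),np.median(q[:,2]).round(4),u.min(),u.max(),v.min(),v.max())
for s in (1,-1):
    y=(P[...,1]+.025)*s; m=ok&(Z>.085)&(y>.05)&(P[...,0]>.5)&(P[...,0]<.7)&(Z<.145); q=P[m&(Z>.115)]; print("bail",s,len(q),np.median(q,0),q.min(0),q.max(0))
```

```text
rim 1910 (array([545.3, -29.5], dtype=float32), np.float32(258.9), np.float32(88.3), -84.91)
tall 2262 (array([543.3, -24.1], dtype=float32), np.float32(54.1), np.float32(46.2), -83.85) 0.0676 309 360 11 62
wide 6 (array([521.1, -35.2], dtype=float32), np.float32(6.3), np.float32(0.1), -84.77) 0.0432 341 346 61 61
lever 96 (array([5.83e+02, 3.00e-01], dtype=float32), np.float32(48.6), np.float32(2.7), -87.8) 0.0491 292 335 0 3
30 709 (array([581.1, -24.6], dtype=float32), np.float32(83.1), np.float32(13.1), -86.04) 0.0331 300 370 0 14
bail 1 665 [0.53321274 0.11307122 0.12531267] [0.50045811 0.1075785  0.12012342] [0.56306561 0.12010135 0.12802655]
bail -1 622 [ 0.53706207 -0.16931055  0.12682243] [ 0.51463876 -0.17679443  0.11510744] [ 0.56322976 -0.16433991  0.12983739]
```

The view sits too near the robot: the tall carton is at (335,37), with the valve cut off at the top edge. I'll go farther out.

```bash
cat > m.py <<'E'
from h import *
def measure(tag,at=(0.57,-0.025,0.34)):
    r.reach(list(at),rot(0)); im,d,K,E=shot("wrist"); cv2.imwrite(f"pics/{tag}.png",im); np.savez(f"pics/{tag}.npz",d=d,E=E,K=K)
    P=cloud(d,K,E); return im,d,P,K,E
E
python3 - <<'E'
from m import *
im,d,P,K,E=measure("w2"); Z=P[...,2];ok=d>0
c=np.r_[.592,-.025]; 
q=P[ok&(Z>.066)&(Z<.076)&(abs(P[...,1]+.025)<.16)&(abs(P[...,0]-.592)<.11)]
q2=q[(abs(q[:,0]-c[0])>.070)|(abs(q[:,1]-c[1])>.1)]; print("rim",len(q2),rect(q2))
ins=ok&(abs(P[...,0]-.592)<.074)&(abs(P[...,1]+.025)<.09)
for n,z0,z1 in (("tall",.058,.072),("wide",.041,.0465),("lever",.047,.054),("30",.031,.0375)):
    m=blob(ins&(Z>z0)&(Z<z1)); q=P[m]; v,u=np.nonzero(m); print(n,len(q),rect(q),np.median(q[:,2]).round(4),u.min(),u.max(),v.min(),v.max())
for s in (1,-1):
    y=(P[...,1]+.025)*s; m=ok&(Z>.085)&(y>.05)&(P[...,0]>.5)&(P[...,0]<.7)&(Z<.145); q=P[m&(Z>.115)]; print("bail",s,len(q),np.median(q,0),q.min(0),q.max(0))
print(Z[ok&(abs(P[...,1]+.1)<.02)&(abs(P[...,0]-.592)<.05)].mean(), readout.get_obs()["t"])
E
```

```text
rim 2711 (array([588.4, -25.5], dtype=float32), np.float32(259.4), np.float32(175.9), -84.92)
tall 1408 (array([543.4, -24.3], dtype=float32), np.float32(53.8), np.float32(46.3), -83.7) 0.0679 300 343 160 198
wide 1757 (array([633.8, -23.4], dtype=float32), np.float32(63.9), np.float32(46.0), -85.68) 0.0437 296 346 89 127
lever 382 (array([588.7,  -4.1], dtype=float32), np.float32(57.8), np.float32(12.1), -85.97) 0.0498 285 328 138 149
30 717 (array([589.9, -24.4], dtype=float32), np.float32(81.9), np.float32(30.1), -85.54) 0.0335 292 351 130 152
bail 1 1174 [0.59267426 0.11801903 0.12553852] [0.50019732 0.10720895 0.11505655] [0.66238312 0.12887638 0.12829945]
bail -1 1340 [ 0.61209179 -0.16398467  0.12727574] [ 0.51552448 -0.17656585  0.11506345] [ 0.68807461 -0.15092984  0.13024831]
0.32676686605490246 3.45
```

View pics/w2.png

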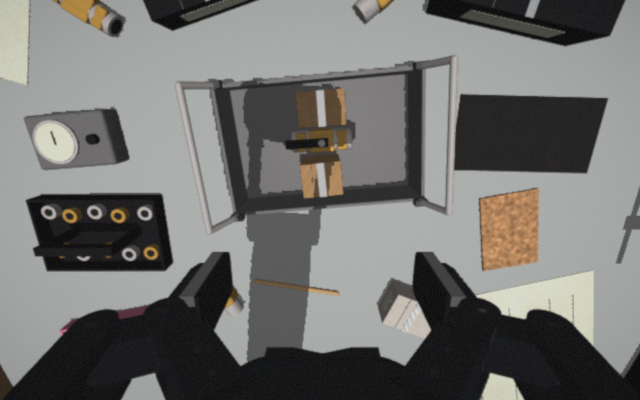

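The wrist view shows the wide carton at (321,107), the valve with its lever towards +y at (318,140), and the tall carton at (322,179), all cleanly fitted. Next I move the cartons, starting by refining the mat and cork positions from this view.

```bash
cat > act.py <<'E'
from m import *
rad=np.radians
def up(z,v=0.3):
    p=readout.get_obs()["position"].copy(); p[2]=z; r.move_straight(list(p),velocity=v)
def pick(x,y,zt,yaw,w,zlift,f=40):
    r.reach([x,y,zlift],rot(yaw)); effector.command_gripper(min(.085,w+.021))
    r.move_straight([x,y,zt+.03],velocity=.25); r.move_straight([x,y,zt],velocity=.1)
    effector.command_gripper(0.0,f); o=readout.get_obs(); print("grip",o["gripper_width"].round(4),o["grip_force"],o["position"].round(4))
    up(zlift,.2); o=readout.get_obs(); print("held",o["gripper_width"].round(4),o["force"].round(2),"t",o["t"])
def place(x,y,zt,yaw,w,ztrav):
    r.move_straight([x,y,ztrav],rot(yaw),velocity=.25); r.move_straight([x,y,zt+.02],velocity=.2)
    g=r.move_straight([x,y,zt],velocity=.04,guard=6); r.wait(.1); o=readout.get_obs(); print("down",g,o["position"].round(4),o["force"].round(2))
    effector.command_gripper(min(.085,w+.018)); r.move_straight([x,y,zt+.04],velocity=.12); up(ztrav); print("t",readout.get_obs()["t"])
E
python3 - <<'E'
from act import *
n=np.load("pics/w2.npz");K,E=n["K"],n["E"];im=cv2.imread("pics/w2.png");hs=cv2.cvtColor(im,cv2.COLOR_BGR2HSV)
def f(mask,box,z):
    b=np.zeros((400,640),bool);u0,v0,u1,v1=box;b[v0:v1,u0:u1]=1
    c,_=cv2.findContours((mask&b).astype(np.uint8),cv2.RETR_EXTERNAL,cv2.CHAIN_APPROX_NONE);c=max(c,key=cv2.contourArea).reshape(-1,2)
    return rect(onplane(K,E,c,z))
print("mat",f(im.max(2)<45,(459,85,620,180),.003)); print("cork",f(hs[...,1]>90,(470,180,550,278),.004))
pick(.5434,-.0243,.038,rad(6.3),.054,.21)
place(.5975,-.275,.038,rad(0),.054,.21)
im,_,_,_=shot("top"); cv2.imwrite("pics/t1.png",cv2.resize(im[80:240,240:520],None,fx=2.5,fy=2.5))
E
```

```text
mat (array([ 596.4, -324.8], dtype=float32), np.float32(207.5), np.float32(105.8), 88.69)
cork (array([ 443. , -327.4], dtype=float32), np.float32(129.8), np.float32(89.7), 11.17)Traceback (most recent call last):
  File "<stdin>", line 8, in <module>
  File "act.py", line 8, in pick
    effector.command_gripper(0.0,f); o=readout.get_obs(); print("grip",o["gripper_width"].round(4),o["grip_force"],o["position"].round(4))
                                                                       ^^^^^^^^^^^^^^^^^^^^^^^^
AttributeError: 'float' object has no attribute 'round'
```

The fit agrees with the top view. It was only a print error: the arm is gripping the tall carton, so I continue from there.

```bash
sed -i 's/o\["gripper_width"\].round(4)/round(float(o["gripper_width"]),4)/g' act.py
python3 - <<'E'
from act import *
o=readout.get_obs(); print(o["gripper_width"],o["grip_force"],o["position"].round(4),o["t"])
up(.21,.2); o=readout.get_obs(); print(o["gripper_width"],o["force"].round(2))
place(.597,-.275,.0375,rad(0),.054,.21)
im,_,_,_=shot("top"); cv2.imwrite("pics/t1.png",cv2.resize(im[80:240,240:520],None,fx=2.5,fy=2.5))
E
```

```text
0.05364866532960801 43.20272505283356 [ 0.5445 -0.0243  0.0392] 5.7917
0.0533058546509728 [-0.67  0.57 -3.19]
down True [ 0.5968 -0.275   0.0381] [ 0.55 -0.99  5.95]
t 10.8917
```

View pics/t1.png

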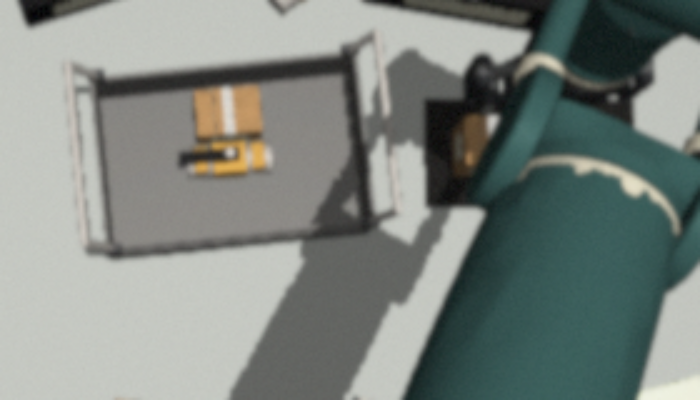

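The tall carton stands on the mat (crop px (470,145)), and the wide carton and valve have not moved. Next is the wide carton, then another look at the valve.

Run:
```python
from act import *
pick(.6338,-.0234,.024,rad(4.3),.064,.19)
place(.597,-.378,.0235,rad(0),.064,.19)
im,d,P,K,E=measure("w3"); Z=P[...,2];ok=d>0
ins=ok&(abs(P[...,0]-.592)<.07)&(abs(P[...,1]+.025)<.09)
for n,z0,z1 in (("lever",.047,.054),("30",.031,.0375),("all",.012,.06)):
    m=blob(ins&(Z>z0)&(Z<z1)); q=P[m]; print(n,len(q),rect(q),np.median(q[:,2]).round(4))
b=ok&(abs(P[...,0]-.597)<.055)&(abs(P[...,1]+.325)<.11)
for n,z0,z1 in (("tall",.055,.075),("wide",.035,.05)):
    q=P[blob(b&(Z>z0)&(Z<z1))]; print(n,len(q),rect(q),np.median(q[:,2]).round(4),q[:,2].std())
print(readout.get_obs()["t"])
```

```text
grip 0.0635 46.04698598384857 [ 0.6347 -0.0234  0.0251]
held 0.0638 [-0.29  0.25 -2.58] t 14.6833
down True [ 0.5969 -0.3781  0.0241] [ 0.61 -0.7   4.79]
t 19.1333
lever 383 (array([588.7,  -4.2], dtype=float32), np.float32(57.8), np.float32(12.3), -86.27) 0.0499
30 716 (array([589.9, -24.4], dtype=float32), np.float32(82.1), np.float32(29.7), -86.64) 0.0336
all 1364 (array([589.8, -20.5], dtype=float32), np.float32(90.6), np.float32(30.0), -86.64) 0.0339
tall 1718 (array([ 596.3, -275.3], dtype=float32), np.float32(55.5), np.float32(46.0), -89.85) 0.0669 0.0023196022219080866
wide 1739 (array([ 596.3, -378.6], dtype=float32), np.float32(66.7), np.float32(45.6), 89.96) 0.043 0.001537323930911195
20.6167
```

View pics/w3.png

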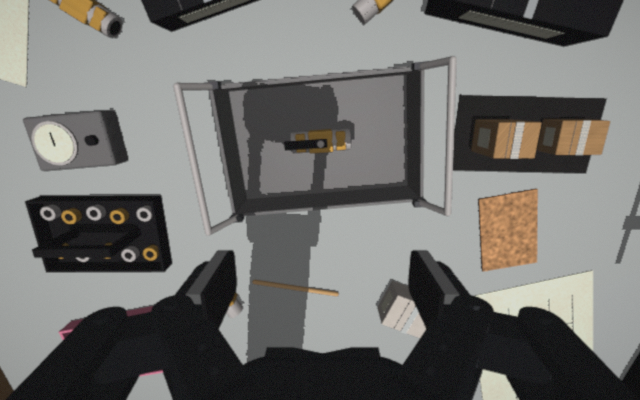

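Both cartons stand on the mat, at (507,139) and (575,137). Next is the valve.

Run:
```python
from act import *
pick(.5899,-.0244,.021,rad(93.5),.030,.19,60)
place(.4434,-.3270,.0205,rad(11.1),.030,.19)
im,d,P,K,E=measure("w4",(.43,-.30,.30)); Z=P[...,2];ok=d>0
b=ok&(abs(P[...,0]-.4434)<.07)&(abs(P[...,1]+.327)<.07)
for n,z0,z1 in (("lever",.047,.054),("30",.031,.0375)):
    q=P[blob(b&(Z>z0)&(Z<z1))]; print(n,len(q),rect(q),np.median(q[:,2]).round(4))
hs=cv2.cvtColor(im,cv2.COLOR_BGR2HSV); m=blob((b|(abs(P[...,0]-.4434)<.08))&(abs(P[...,1]+.327)<.08)&(abs(Z-.004)<.004)&(hs[...,1]>90))
print("cork",rect(P[m])); print(readout.get_obs()["t"])
```

```text
grip 0.029 60.14063537120819 [ 0.5911 -0.0245  0.0222]
held 0.0294 [-0.01  0.01 -3.74] t 24.9333
down True [ 0.4436 -0.3272  0.0222] [-0.29 -0.82  5.01]
t 29.4
lever 469 (array([ 462.8, -323.7], dtype=float32), np.float32(58.1), np.float32(12.0), 11.33) 0.0498
30 782 (array([ 441.3, -327.9], dtype=float32), np.float32(79.6), np.float32(29.8), 11.23) 0.0336
cork (array([ 442.1, -327.5], dtype=float32), np.float32(129.2), np.float32(89.2), 11.13)
29.9833
```

View pics/w4.png

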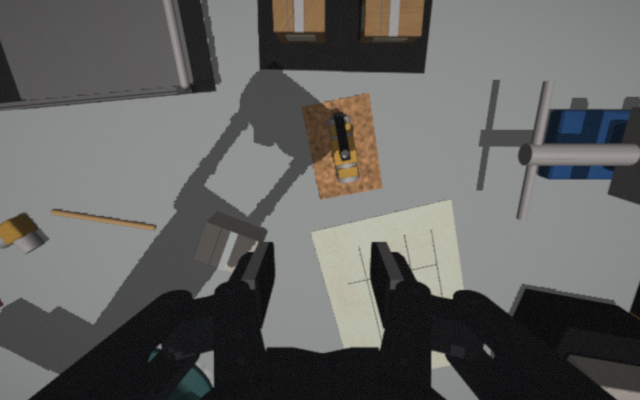

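The valve lies lever up at (343,147), central on the cork and along it, within about 1 mm. Now the cartons go back.

Run:
```python
from act import *
pick(.597,-.378,.0240,rad(0),.064,.19)
place(.6338,-.0234,.0245,rad(4.3),.064,.19)
pick(.597,-.275,.0378,rad(0),.054,.21)
place(.5434,-.0243,.0385,rad(6.3),.054,.21)
im,d,P,K,E=measure("w5"); Z=P[...,2];ok=d>0
ins=ok&(abs(P[...,0]-.592)<.074)&(abs(P[...,1]+.025)<.09)
for n,z0,z1 in (("tall",.058,.072),("wide",.041,.0465)):
    m=blob(ins&(Z>z0)&(Z<z1)); q=P[m]; print(n,len(q),rect(q),np.median(q[:,2]).round(4))
for s in (1,-1):
    y=(P[...,1]+.025)*s; q=P[ok&(Z>.11)&(y>.05)&(abs(P[...,0]-.588)<.02)&(Z<.145)]; print("bail",s,len(q),np.median(q,0))
print(readout.get_obs()["t"])
```

```text
grip 0.0634 46.381083726882935 [ 0.5975 -0.3783  0.0247]
held 0.0635 [-0.02  0.1  -2.54] t 33.7583
down True [ 0.6341 -0.0234  0.0257] [0.42 0.57 4.86]
t 38.175
grip 0.0533 43.58142077922821 [ 0.5977 -0.2753  0.0387]
held 0.0534 [-0.37 -0.3  -3.9 ] t 41.9083
down True [ 0.5433 -0.0243  0.0396] [ 0.4  -0.24  4.63]
t 45.9833
tall 1403 (array([541.8, -25. ], dtype=float32), np.float32(53.9), np.float32(46.7), -83.74) 0.0679
wide 1759 (array([633., -24.], dtype=float32), np.float32(63.9), np.float32(45.9), -85.63) 0.0437
bail 1 281 [0.58864693 0.1174494  0.12548501]
bail -1 282 [ 0.58853049 -0.16581208  0.12738018]
46.625
```

View pics/w5.png

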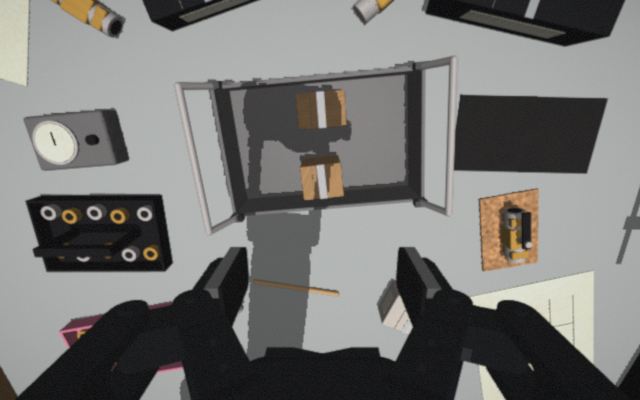

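The cartons are back within 2 mm of where they stood, at (322,108) and (322,178), and the valve is still on the cork. Now I swing the bails in.

```bash
cat >> act.py <<'E'
C=np.array([.5882,-.0254]); TY=rad(5.1)
def W(x,y,z): c,s=np.cos(TY),np.sin(TY); return [C[0]+c*x-s*y, C[1]+s*x+c*y, z]
def swing(s,q0):
    by=lambda q:.122-.05*np.cos(q); bz=lambda q:.078+.05*np.sin(q); k=.0185
    r.reach(W(0,s*(by(q0)+k+.015),.21),rot(TY)); effector.command_gripper(0.0,30)
    r.move_straight(W(0,s*(by(q0)+k+.015),bz(q0)+.002),velocity=.25)
    for q in np.append(np.arange(q0,.4,-.28),.35):
        if r.move_straight(W(0,s*(by(q)+k),bz(q)+.002),velocity=.12,guard=20): print("guard",q,readout.get_obs()["force"])
    up(.15); r.move_straight(W(0,s*.074,.15),velocity=.2); r.move_straight(W(0,s*.074,.115),velocity=.2)
    g=r.move_straight(W(0,s*.073,.094),velocity=.04,guard=10); o=readout.get_obs(); print("press",g,o["position"].round(4),o["force"].round(1))
    up(.21); print("t",o["t"])
E
python3 - <<'E'
from act import *
swing(1,2.0); swing(-1,1.95)
im,d,P,K,E=measure("w6"); Z=P[...,2];ok=d>0
for s in (1,-1):
    y=(P[...,1]+.025)*s; q=P[ok&(Z>.076)&(y>.04)&(y<.12)&(abs(P[...,0]-.588)<.02)&(Z<.145)]; print("bail",s,len(q),np.median(q,0),q[:,2].max())
print(readout.get_obs()["t"])
E
```

```text
press True [0.5824 0.0473 0.0959] [-1.1  0.1  6.2]
t 51.9417
press True [ 0.5953 -0.0982  0.0958] [-1.3  0.4  6.5]
t 57.425
bail 1 209 [0.58876111 0.04557605 0.08067674] 0.08369430075267426
bail -1 211 [ 0.58893068 -0.09764166  0.08114466] 0.0833633116181986
58.6667
```

View pics/w6.png

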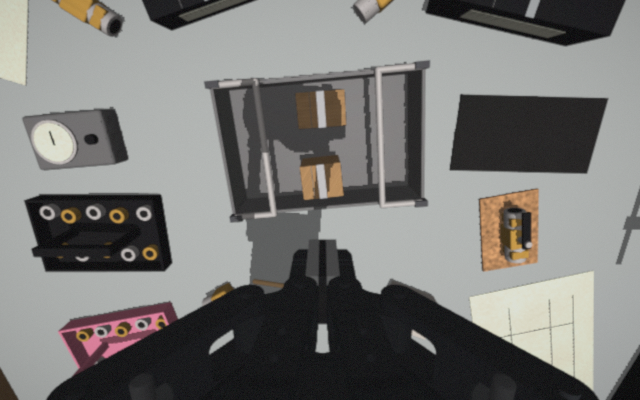

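Both bails lie flat over the mouth, with their crossbars at (263,147) and (380,137). Now a closer look at the tray.

Run:
```python
from act import *
im,d,P,K,E=measure("w7",(.43,.32,.34)); Z=P[...,2];ok=d>0
b=ok&(abs(P[...,0]-.447)<.08)&(abs(P[...,1]-.322)<.12)
for n,z0,z1 in (("rim",.022,.034),("bar",.066,.086)):
    q=P[blob(b&(Z>z0)&(Z<z1))]; print(n,len(q),rect(q),np.median(q[:,2]).round(4))
q=P[b&(Z>.022)&(Z<.034)]; print("all",rect(q)); q=P[b&(Z>.076)&(Z<.086)]; print("bartop",rect(q))
print(readout.get_obs()["t"])
```

```text
rim 1528 (array([442.8, 321.3], dtype=float32), np.float32(190.5), np.float32(120.2), -89.94) 0.0276
bar 1015 (array([443.4, 320.8], dtype=float32), np.float32(107.1), np.float32(14.0), -89.99) 0.0796
all (array([442.8, 321.3], dtype=float32), np.float32(190.5), np.float32(120.2), -89.94)
bartop (array([443.4, 320.8], dtype=float32), np.float32(107.1), np.float32(14.0), -89.99)
60.1083
```

View pics/w7.png

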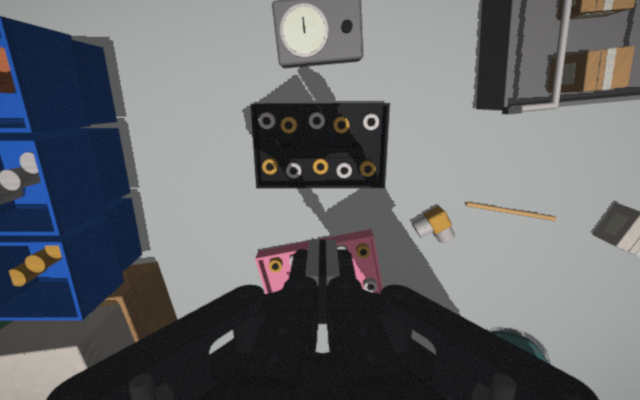

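The tray is at (320,145), with its bar central and square to the robot. Now I stack it.

Run:
```python
from act import *
pick(.4428,.3212,.068,rad(90.0),.014,.25,80)
place(.5882,-.0257,.1497,rad(95.1),.014,.25)
im,d,P,K,E=measure("w8",(.55,-.025,.40)); Z=P[...,2];ok=d>0
b=ok&(abs(P[...,0]-.588)<.12)&(abs(P[...,1]+.025)<.15)
q=P[b&(Z>.102)&(Z<.116)]; print("rim",rect(q),q[:,2].min(),np.median(q[:,2]))
for s in (1,-1): a=q[(q[:,1]+.025)*s>.07]; print(np.median(a[:,2]))
q=P[b&(Z>.15)&(Z<.17)]; print("bar",rect(q),np.median(q[:,2]))
print(readout.get_obs()["t"])
```

```text
grip 0.0127 78.53786587715149 [0.4438 0.3218 0.0691]
held 0.0125 [ 0.07  0.32 -2.77] t 64.5333
down True [ 0.5885 -0.0258  0.151 ] [-0.64  0.53  5.33]
t 68.5
rim (array([586.8, -26.3], dtype=float32), np.float32(190.4), np.float32(120.4), -84.77) 0.10200125062186377 0.10948433437629101
0.10935113894691295
0.10945705746160844
bar (array([587.1, -26. ], dtype=float32), np.float32(107.8), np.float32(14.2), -84.78) 0.16151058934835616
70.0167
```

View pics/w8.png

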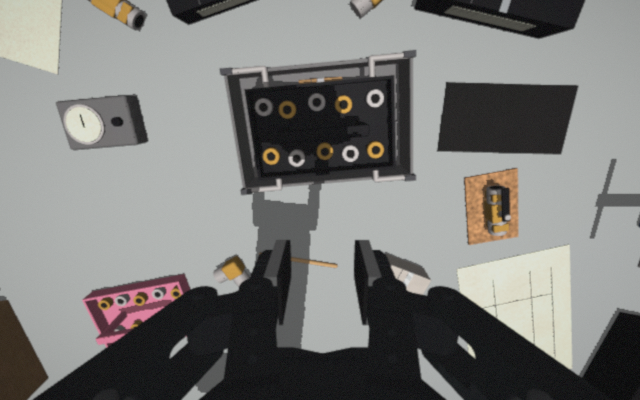

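The tray sits level and central on both bails at (320,125). The valve is on the cork at (495,206) and the gauge has not moved.

```bash
python3 -c "
from cell import *
print(finish_job())"
```

```text
the job is handed in; nothing more can be done
None
```

I did the whole job in the order asked and handed it in at about 70 s; at the last look the valve was lever up on the cork, the cartons were back upright within 2 mm of where they stood, the tray sat level and central on the bails, and the gauge was untouched.

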